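# Set the bench drill's speed selector and start it

## Task

Get the bench drill running at its sixth speed: with a fingertip, push the red selector lever on the grey control box clockwise, click by click, until it rests at the sixth dot counting from the smallest, without pinching the lever and without letting it run past that dot. Then press the green start button fully down and let it spring back up; do not press it before the speed is set. Push gently, and leave the paint tin, the brush and the tape roll where they are.

Things in the scene. Friction and masses are not known exactly. Their poses are not given: they have to be found in the camera images.
- control_box: grey steel control box fixed to the bench, 230 x 320 x 60 mm (x, y, z); its place and yaw differ from run to run. Origin: centre of its underside, on the bench; z up. Its flat top, 60 mm above the bench, carries the selector at (0, +50) mm and the start button at (-55, -115) mm in the box's frame.
- selector_axis (a point): point on the selector's vertical axis, level with the box's top; box's axes, does not turn. Eight white dots lie round it on a black disc, 89 mm from the axis: the first, 6 mm across, at +105 degrees (counter-clockwise from the box's x axis), each next one 30 degrees clockwise (seen from above) and 1.6 mm larger, the sixth at -45, the eighth at -105 degrees.
- selector (a joint): selector angle, rad: 0 at the first (smallest) dot, growing clockwise seen from above, 0.5236 per click; sixth dot 2.618; stops at 0 and 3.665. Red hub, radius 26 mm, 36 mm high, with one lever that points at the dot. Sprung detents: about 0.14 N m to pass midway between dots, then it snaps by itself onto the next dot, ahead of a slow finger, and stays. Starts at one of the first three dots.
- lever_tip (a point): outer end of the lever, on its centre line at its top edge: 75 mm from the axis and 36 mm above the box's top. The lever is a bar 14 mm wide that runs radially from the hub to this end; its underside is 8 mm above the box's top.
- lever_trail: the half of the lever (7 mm thick) with the side face that a finger pushes to turn it clockwise, that is the counter-clockwise side; origin on the selector's axis at the box's top; its x axis points along the lever, its y axis out of this face (counter-clockwise), the face lies at y = +7 mm
- lever_lead: the other half of the lever (7 mm thick), on the clockwise side; same origin and axes, its side face lies at y = -7 mm. Touching both side faces at once (over 1.5 N each) counts as pinching.
- start_top (a point): centre of the top face of the green start button, a round push button of radius 17 mm in a black housing on the box's top; moves down as it is pressed
- start (a joint): travel of the start button in m: 0 up, 0.007 fully down (about 5 N); it springs back. It counts as pressed from 0.005.
- paint_tin_mid (a point): closed paint tin standing on the bench beyond the box, 72 mm diameter, 90 mm high; the point is its centre. Leave alone.
- brush: paint brush, 200 mm long, lying on the bench at the box's left (+y) side, its length roughly along the box's x axis; origin at the underside of its middle. Leave alone.
- tape_roll: yellow roll of tape lying flat on the bench at the box's right (-y) side, 84 mm outside diameter, 25 mm high; origin at the centre of its underside. Leave alone.

How it is judged:
On the way, in this order (a step that is already met when the one before it is completed fails the run):
1. the selector rests at the sixth dot (value of joint selector between 2.49799 and 2.73799 rad and velocity of joint selector between -0.1 and 0.1 rad/s), for 0.2 s.
2. the start button is pressed fully down (value of joint start above 0.005 m), for 0.05 s.
At the end, for the whole second after the job is handed in: The selector rests at the sixth dot (within 0.12 rad), the start button has been pressed (5 mm or more) and is back up (within 2 mm), and the tin, the brush and the tape roll are within 15 mm of where they were (value of joint selector between 2.49799 and 2.73799 rad and velocity of joint selector between -0.05 and 0.05 rad/s and value of joint start below 0.002 m and distance of each of paint_tin_mid, brush, tape_roll from where it was at the start of the episode below 0.015 m); the robot touches nothing.
It fails at once if the selector ran past the sixth dot (by more than 0.24 rad) (value of joint selector above 2.85799 rad).
It fails at once if the start button was pressed (over 3 mm) while the selector was not at the sixth dot (value of joint start above 0.003 m and not (value of joint selector between 2.49799 and 2.73799 rad)).
It fails at once if the lever was pinched: both its side faces touched with over 1.5 N (contact force between the fingers and lever_trail above 1.5 N and contact force between the fingers and lever_lead above 1.5 N).
It fails at once if the lever was pushed roughly (over 25 N) (contact force between the fingers and lever_trail above 25 N or contact force between the fingers and lever_lead above 25 N).
It fails at once if the paint tin, brush or tape roll was moved by more than 15 mm (distance of any of paint_tin_mid, brush, tape_roll from where it was at the start of the episode above 0.015 m).
It also fails if it takes over 58 s, if anything falls off the work surface, if the arm or the gripper's body presses on something with over 40 N, if the wrist force passes 120 N, or if a joint passes its speed limit or range.

## Robot

A 6-joint arm with a two-finger parallel gripper is mounted at the origin on the work surface. World frame = base frame: x ahead of the robot, y to its left, z up, the work surface at z = 0. Lengths are in m, angles in rad, forces in N, time in s.
With the tool pointing down it reaches from about 0.375 to 0.9 m from the base axis. Payload 3.1 kg.
Tool frame: the origin (TCP) lies on the mounting face of the last link; the fingertips stand 182 mm ahead of it and the grasp point (between the pads) lies 164 mm ahead of it; z points along the fingers, y is the direction in which the jaws open and shut (so a half turn about z gives the same grasp; the last joint's range is limited). The gripper opens to 87 mm and grips with 3 to 60 N. Pads are 19 mm wide; open, the fingers measure 117 mm over their backs; the gripper's body (75 mm by 190 mm) begins 51 mm behind the grasp point.
Start: joints at [1.167, 0.527, 1.433, -0, 1.181, -0.178], TCP at [0.14, 0.609, 0.405] pointing down, gripper open.
Joint ranges: [-3.08, 3.08], [-0.75, 2.2], [0.22, 2.44], [-1.43, 4.57], [0, 2.65], [-2.85, 2.85]. Speed limits (rad/s): [2.79, 2.79, 3.14, 3.14, 3.14, 3.14].

## Interface

Orientations are given as a unit quaternion [x, y, z, w].
In Python, from rig import robot, camera, camera_model gives the robot as it stands.
- The arm moves only by the tool drive_tool, never from a script. Its argument "plan" is a list that holds one entry, the list of rows, each a list of 6 numbers: the shift along the world's x, y, z in units of 2.5 cm (1.0 is 2.5 cm), then the turn, a rotation vector about the world's x, y, z in units of 6 degrees (1.0 is 6 degrees). A call has 1 to 8 rows; each row shifts and turns the commanded pose from where the row before left it; what a row does not reach is not made up. A row lasts 1/8 s, in which the tool goes at most 62.5 mm and 10.7 degrees, less where a joint would pass 70% of its speed; a pose out of reach is approached as far as the arm can. A call with a number of a shift or a turn outside -1 to 1 is refused whole. A call with a gripper value outside its range is refused whole. "grip" is the closure, from 0 (fully open) to 1 (shut), set as the call begins (left out, the last holds). The fingers move at their own pace and stop on an object; "force" is the grip in N (left out, the last holds). Time passes only in rows, so rows that do not move let the fingers close. It gives the time, the measured TCP pose, the force and the opening at its end, in the units of the state.
- robot.get_obs(): the state, without advancing time (a new reading comes with each control period).
- camera(name): name is "scene" or "top" or "wrist"; returns the picture (384x512x3 uint8, red, green, blue); there is no depth.
- camera_model(name): a dict with "K" (3x3 intrinsics, pixels), "k1" (the pictures are not rectified: a ray, as slopes to the right and down, at radius r is drawn at 1 + k1 r^2 times it, then the intrinsics apply), "world_to_cam" (4x4, takes a point from world to camera coordinates); the wrist camera has in their place "tool_from_camera" (4x4, takes a point from camera to tool coordinates, whose origin is the TCP and whose axes are the flange's). Camera axes: x right, y up, looking along -z (the intrinsics and any distortion apply to the point x, -y, -z); pixel columns grow to the right and rows downward; lengths in m; the calibration is good to about 2 mm. A picture is of the moment at which its call begins: read the wrist's pose just before it. camera_model takes no time and is no camera call.
- robot.hand_in(): hands the job in, once; it reports no verdict.
The state is a dict: "time": time; "q": joint angles; "joint_velocities": joint speeds; "joint_torque": joint torques, N m; "position": TCP position; "tool_rot": TCP orientation; "ft_force": force on the tool from outside, world axes, zero at the start; "moment": the same for the moment, N m; "grip_width": finger opening in m.
Only numpy, scipy, OpenCV 4.12 (cv2) and the standard library are available. Lean on these libraries where they do the work, as an engineer would, in place of code of your own. Each camera call takes 0.05 s, during which the arm holds its last target.

## Working session

There is one attempt and no reset: what is moved stays moved. The work goes in short steps, Python scripts to look and compute and a tool call to move; the robot and the scene stay as the last step left them, time stands still between calls to the robot, and variables do not carry over. Pictures are saved under pics/ and viewed, and the job is handed in when it is done.

Besides the shell and the picture viewer there is one more tool, called after "Call:" as name(argument=value, ...) on one line, values as JSON. drive_tool: Moves the arm, as the interface text tells. Shifts and turns lie within -1 to 1; 1 stands for 2.5 cm of shift or 6 degrees of turn. Its arguments: {"type":"object","properties":{"plan":{"type":"array","items":{"type":"array","items":{"type":"array","items":{"type":"number","minimum":-1,"maximum":1}}}},"grip":{"type":"number"},"force":{"type":"number"}},"required":["plan"]}

```bash
mkdir -p pics; ls; python3 - <<'E'
from rig import robot,camera,camera_model
import cv2
o=robot.get_obs();print(o)
for n in("scene","top","wrist"):
    im=camera(n);cv2.imwrite(f"pics/{n}0.png",im[:,:,::-1]);m=camera_model(n);print(n,m)
E
```

```text
pics
{'time': 0.0, 'q': array([ 1.16648330e+00,  5.28444433e-01,  1.43387819e+00,  1.14741505e-05,
        1.18139125e+00, -1.78518561e-01]), 'joint_velocities': array([-0.00143762,  0.00023721, -0.00118355,  0.00103036,  0.00100302,
       -0.00030023]), 'joint_torque': array([-1.34987768e-03, -4.40047896e+01, -1.76588237e+01,  6.31576963e-02,
        5.84440981e-02, -1.78920427e-04]), 'position': array([0.13977191, 0.60882452, 0.40379224]), 'tool_rot': array([ 1.12659663e-01,  9.93633069e-01, -1.01436785e-03, -3.09803803e-04]), 'ft_force': array([0.4550127 , 0.40272312, 0.36510783]), 'moment': array([ 0.04582267, -0.00246078, -0.02817831]), 'grip_width': 0.08715056564248987}
scene {'K': array([[357.24863142,   0.        , 251.9042573 ],
       [  0.        , 357.24863142, 195.15073613],
       [  0.        ,   0.        ,   1.        ]]), 'k1': -0.07735313468602995, 'world_to_cam': array([[-0.22444358,  0.97432945,  0.01752694,  0.08217228],
       [-0.64819173, -0.16269717,  0.74389321,  0.34260682],
       [ 0.72764865,  0.15560124,  0.66806863, -1.27616132],
       [ 0.        ,
[... 352 characters left out ...]
519 , -0.61601353],
       [-0.09693369,  0.01770218,  0.9951334 , -1.03957725],
       [ 0.        ,  0.        ,  0.        ,  1.        ]])}
wrist {'K': array([[314.86930139,   0.        , 254.2271929 ],
       [  0.        , 314.86930139, 186.71371582],
       [  0.        ,   0.        ,   1.        ]]), 'k1': -0.04169850893372298, 'tool_from_camera': array([[-6.45279204e-04,  9.61005913e-01,  2.76527069e-01,
         7.45759025e-02],
       [ 9.99999750e-01,  7.00032109e-04, -9.92884807e-05,
         5.84900426e-05],
       [-2.88994644e-04,  2.76526935e-01, -9.61006124e-01,
         1.96146361e-02],
       [ 0.00000000e+00,  0.00000000e+00,  0.00000000e+00,
         1.00000000e+00]])}
```

View pics/top0.png

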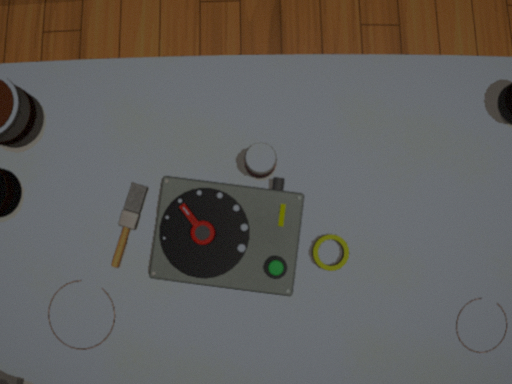

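View pics/scene0.png

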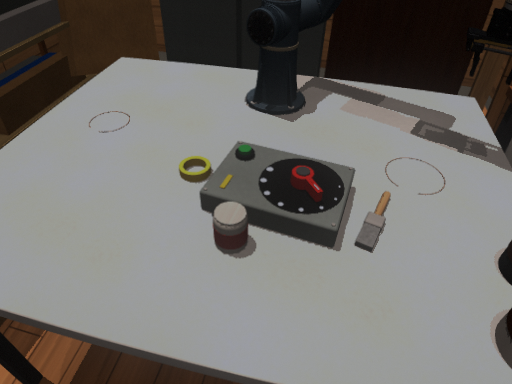

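```bash
python3 - <<'E'
import cv2
im=cv2.imread("pics/top0.png")[165:305,140:310]
im=cv2.convertScaleAbs(im,alpha=1.6)
cv2.imwrite("pics/top0z.png",cv2.resize(im,None,fx=4,fy=4,interpolation=cv2.INTER_CUBIC))
E
```

```text
(no output)
```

View pics/top0z.png

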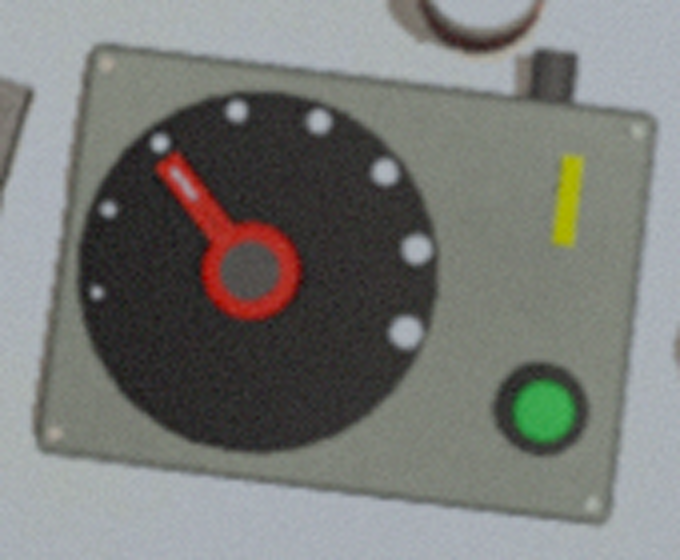

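```bash
cat >h.py <<'E'
import numpy as np,cv2
from rig import camera_model,robot,camera
from scipy.spatial.transform import Rotation as R
def ray(name,px,T=None):
    m=camera_model(name);p=np.asarray(px,float).reshape(-1,1,2)
    und=cv2.undistortPoints(p,m["K"],np.array([m["k1"],0,0,0.]))[:,0]
    d=np.c_[und[:,0],-und[:,1],-np.ones(len(und))]
    W=np.linalg.inv(m["world_to_cam"]) if T is None else T@m["tool_from_camera"]
    return W[:3,3],d@W[:3,:3].T
def onz(name,px,z,T=None):
    c,d=ray(name,px,T);return c+d*((z-c[2])/d[:,2])[:,None]
E
python3 - <<'E'
from h import *
z=np.array([(97,293),(108,209),(160,142),(237,111),(320,121),(385,172),(417,249),(406,332)],float)
px=140+z[:,0]/4-.375,165+z[:,1]/4-.375
w=onz("top",np.c_[px],.06) if 0 else onz("top",np.stack(px,1),.061)
a=np.radians(105-30*np.arange(8));loc=np.c_[89*np.cos(a),50+89*np.sin(a)]/1000
# rigid fit
lc=loc-loc.mean(0);wc=w[:,:2]-w[:,:2].mean(0)
th=np.arctan2((lc[:,0]*wc[:,1]-lc[:,1]*wc[:,0]).sum(),(lc*wc).sum())
Rm=np.array([[np.cos(th),-np.sin(th)],[np.sin(th),np.cos(th)]])
t=w[:,:2].mean(0)-Rm@loc.mean(0)
print("yaw",np.degrees(th),"origin",t,"res mm",(w[:,:2]-loc@Rm.T-t)*1000, "scale",np.sqrt((wc**2).sum()/(lc**2).sum()))
print("axis",t+Rm@[0,.05],"button",t+Rm@[-.055,-.115])
b=np.array([[544,411]])/4-.375+[140,165]
for zz in(.06,.08):print(onz("top",b,zz))
c=np.array([[250,270]])/4-.375+[140,165];print("hub",onz("top",c,.096))
for k in(2,3,4,5):print("dot",k+1,np.degrees(th)+105-30*k)
E
```

```text
yaw -8.357921213647908 origin [0.51106534 0.10247391] res mm [[-0.61834419 -0.01131559]
 [-0.03835222  0.38166908]
 [ 0.44109534 -0.08090587]
 [-0.08766535 -0.138423  ]
 [ 0.21993552 -0.51937968]
 [-0.09627194  0.05375482]
 [-0.0228301   0.0973076 ]
 [ 0.20243294  0.21729263]] scale 1.000906716577212
axis [0.51833317 0.15194288] button [ 0.43993349 -0.00331011]
[[ 0.43852427 -0.0043852   0.06      ]]
[[ 0.43996423 -0.00343842  0.08      ]]
hub [[0.51852267 0.1519278  0.096     ]]
dot 3 36.64207878635209
dot 4 6.642078786352087
dot 5 -23.357921213647913
dot 6 -53.35792121364791
```

```bash
cat >>h.py <<'E'
A=np.array([.5184,.1519])
def fin(phi,gap=0,r=.057,psi=77.06):
    p=np.radians(phi);u=np.array([np.cos(p),np.sin(p)]);n=np.array([-u[1],u[0]])
    d=np.radians(phi+90-psi);h=.015*abs(np.cos(d))+.0095*abs(np.sin(d))
    return A+r*u+(.007+h+gap)*n
E
python3 - <<'E'
from h import *
p=fin(36.64,.012);print(p)
c=robot.get_obs()['position'];print((np.r_[p,.254]-c)/.025)
E
```

```text
[0.54267751 0.21476969]
[ 16.11505206 -15.76567022  -5.99928683]
```

Call:
drive_tool(plan=[[[1,-1,0,0,0,0],[1,-1,0,0,0,0],[1,-1,0,0,0,0],[1,-1,0,0,0,0],[1,-1,0,0,0,0],[1,-1,0,0,0,0],[1,-1,0,0,0,0],[1,-1,0,0,0,0]]], grip=1, force=10)

```text
time: 1.15
position: [0.3405, 0.4082, 0.4046]
tool_rot: [0.113, 0.994, -0.0, -0.0]
ft_force: [-0.5, -0.1, -0.2]
grip_width: 0.015
```

Call:
drive_tool(plan=[[[1,-1,0,0,0,0],[1,-1,0,0,0,0],[1,-1,0,0,0,0],[1,-1,0,0,0,0],[1,-1,0,0,0,0],[1,-1,0,0,0,0],[1,-1,0,0,0,0],[0.5,-0.5,0,0,0,0]]])

```text
time: 2.15
position: [0.5285, 0.2204, 0.4045]
tool_rot: [0.114, 0.994, -0.0, -0.0]
ft_force: [-0.3, -0.3, 0.1]
grip_width: 0.0005
```

Call:
drive_tool(plan=[[[0.56,-0.22,-1,0,0,0],[0,0,-1,0,0,0],[0,0,-1,0,0,0],[0,0,-1,0,0,0],[0,0,0,0,0,0],[0,0,0,0,0,0]]])

```text
time: 2.9
position: [0.5415, 0.2165, 0.3054]
tool_rot: [0.112, 0.994, 0.0, 0.0]
ft_force: [0.4, -0.2, 0.5]
grip_width: 0.0007
```

```bash
cat > snap.py <<'E'
import sys
from h import *
o=robot.get_obs();print(o['time'],o['position'],o['ft_force'])
n=sys.argv[1];t=sys.argv[2];im=camera(n)[:,:,::-1]
if n=="top": im=cv2.resize(im[165:305,140:310],None,fx=4,fy=4,interpolation=cv2.INTER_CUBIC)
cv2.imwrite(f"pics/{t}.png",cv2.convertScaleAbs(im,alpha=1.5))
E
python3 snap.py wrist w1; python3 snap.py top t1
```

```text
2.9 [0.54150147 0.21650662 0.30541224] [ 0.40542571 -0.22117955  0.5278282 ]
2.95 [0.54167633 0.21648173 0.30583068] [-0.70786807 -0.67845314 -0.3742583 ]
```

View pics/w1.png

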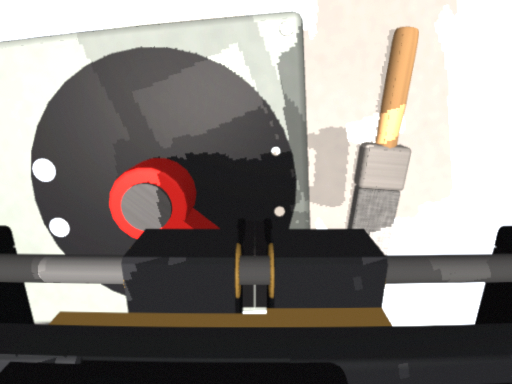

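View pics/t1.png

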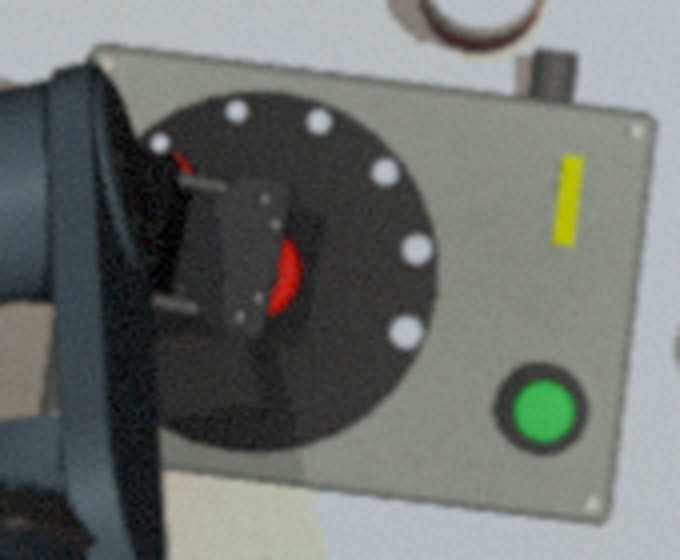

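Call:
drive_tool(plan=[[[0,0,-0.7,0,0,0],[0,0,-0.7,0,0,0],[0,0,-0.65,0,0,0],[0,0,0,0,0,0],[0,0,0,0,0,0]]])

```text
time: 3.62
position: [0.5415, 0.2161, 0.2532]
tool_rot: [0.113, 0.994, -0.0, -0.0]
ft_force: [0.6, 0.0, -0.3]
grip_width: 0.0006
```

```bash
python3 - <<'E'
from h import *
o=robot.get_obs();c=o['position'];print(o['time'],c,o['ft_force'])
prev=c[:2]
for phi,g in [(36.6,0),(32,0),(28,0),(24,0),(20,0),(16,0),(12,0),(8,0),(4,0),(0,0),(-4,0),(-8,0),(-12,0),(-16,0),(-20,0),(-24,0),(-28,0),(-32,0),(-36,0),(-40,0),(-44,0),(-48,0)]:
    p=fin(phi,g);print(phi,p.round(4),((p-prev)/.025).round(2));prev=p
E
python3 snap.py scene s1
```

```text
3.625 [0.54152889 0.21614395 0.25324623] [ 0.55673515  0.00792417 -0.30094422]
36.6 [0.5499 0.2051] [ 0.33 -0.44]
32 [0.5538 0.2027] [ 0.16 -0.1 ]
28 [0.5572 0.2003] [ 0.13 -0.1 ]
24 [0.5604 0.1976] [ 0.13 -0.11]
20 [0.5635 0.1947] [ 0.12 -0.12]
16 [0.5664 0.1914] [ 0.12 -0.13]
12 [0.569  0.1878] [ 0.11 -0.14]
8 [0.5714 0.184 ] [ 0.1  -0.15]
4 [0.5736 0.1799] [ 0.09 -0.16]
0 [0.5754 0.1756] [ 0.07 -0.17]
-4 [0.5769 0.1712] [ 0.06 -0.18]
-8 [0.578  0.1665] [ 0.05 -0.19]
-12 [0.5788 0.1617] [ 0.03 -0.19]
-16 [0.5794 0.1578] [ 0.03 -0.16]
-20 [0.5798 0.1541] [ 0.02 -0.15]
-24 [0.58   0.1502] [ 0.01 -0.15]
-28 [0.58   0.1463] [-0.   -0.16]
-32 [0.5796 0.1423] [-0.01 -0.16]
-36 [0.5789 0.1382] [-0.03 -0.16]
-40 [0.5779 0.1342] [-0.04 -0.16]
-44 [0.5766 0.1301] [-0.05 -0.16]
-48 [0.5749 0.1261] [-0.07 -0.16]
3.625 [0.54152889 0.21614395 0.25324623] [ 0.55673515  0.00792417 -0.30094422]
```

View pics/s1.png

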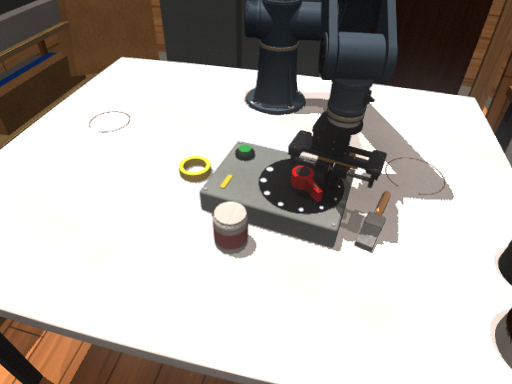

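Call:
drive_tool(plan=[[[0.17,-0.22,0,0,0,0],[0.16,-0.22,0,0,0,0],[0.16,-0.1,0,0,0,0],[0.13,-0.1,0,0,0,0],[0.13,-0.11,0,0,0,0],[0.06,-0.06,0,0,0,0],[0.06,-0.06,0,0,0,0],[0,0,0,0,0,0]]])

```text
time: 4.68
position: [0.5637, 0.1942, 0.2536]
tool_rot: [0.113, 0.994, 0.0, 0.001]
ft_force: [-0.7, 0.4, 0.2]
grip_width: 0.0004
```

```bash
cat > sc.py <<'E'
import sys
from h import *
o=robot.get_obs();print(o['time'],o['position'],o['ft_force'])
im=camera("scene")[:,:,::-1][130:250,190:370]
cv2.imwrite(f"pics/{sys.argv[1]}.png",cv2.resize(im,None,fx=4,fy=4,interpolation=cv2.INTER_CUBIC))
E
python3 sc.py s2
```

```text
4.675 [0.56369009 0.1942472  0.25362161] [-0.74396044  0.35015835  0.17934061]
```

View pics/s2.png

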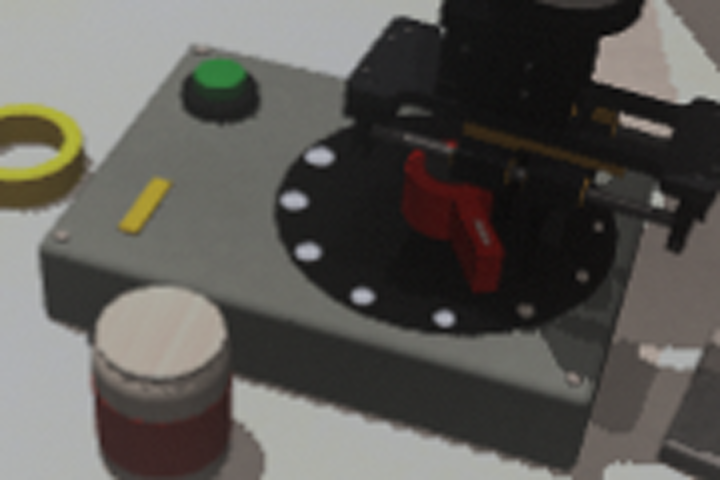

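```bash
cat >>h.py <<'E'
def leverpx(phi,z=.096):
    m=camera_model("scene");p=np.radians(phi)
    P=np.r_[A+.075*np.array([np.cos(p),np.sin(p)]),z,1];c=m["world_to_cam"]@P
    s=np.array([c[0],-c[1]])/-c[2];s=s*(1+m["k1"]*(s@s))
    px=m["K"][:2,:2]@s+m["K"][:2,2];return ((px-[190,130])*4+1.5).round()
E
python3 - <<'E'
from h import *
for f in(36.6,28,21.6,15,6.6,-8.4,-23.4,-38,-53.4,-60,-83):print(f,leverpx(f),leverpx(f,.068))
E
```

```text
36.6 [522. 249.] [514. 287.]
28 [503. 253.] [496. 292.]
21.6 [488. 255.] [481. 294.]
15 [472. 256.] [466. 295.]
6.6 [451. 255.] [446. 294.]
-8.4 [415. 249.] [410. 288.]
-23.4 [382. 237.] [378. 275.]
-38 [355. 221.] [351. 259.]
-53.4 [334. 200.] [331. 239.]
-60 [328. 191.] [325. 229.]
-83 [321. 158.] [318. 196.]
```

Call:
drive_tool(plan=[[[0.06,-0.06,0,0,0,0],[0.06,-0.06,0,0,0,0],[0.06,-0.06,0,0,0,0],[0,0,0,0,0,0],[0,0,0,0,0,0]]])

```text
time: 5.35
position: [0.5677, 0.1898, 0.2535]
tool_rot: [0.113, 0.994, -0.0, 0.0]
ft_force: [-0.1, -0.3, -0.3]
grip_width: 0.0006
```

```bash
python3 sc.py s3
```

```text
5.35 [0.56766401 0.18981374 0.25349699] [-0.09487414 -0.2845733  -0.28386151]
```

View pics/s3.png

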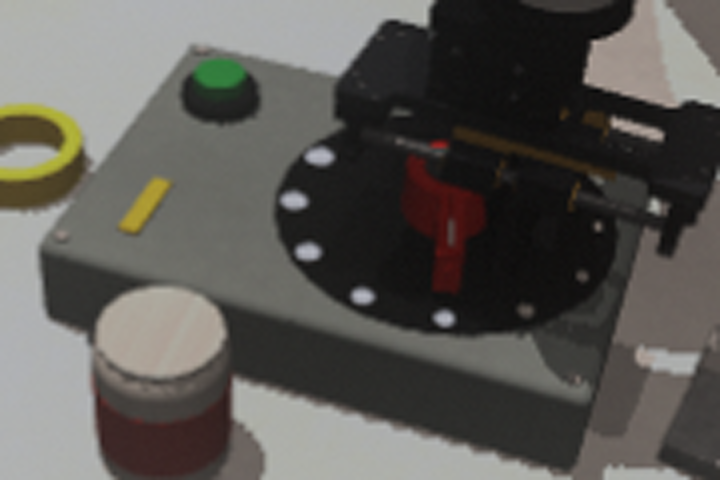

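Call:
drive_tool(plan=[[[0.16,-0.22,0,0,0,0],[0.09,-0.16,0,0,0,0],[0.07,-0.17,0,0,0,0],[0.06,-0.18,0,0,0,0],[0.05,-0.19,0,0,0,0],[0.02,-0.1,0,0,0,0],[0.02,-0.1,0,0,0,0],[0,0,0,0,0,0]]])

```text
time: 6.4
position: [0.5798, 0.1615, 0.2536]
tool_rot: [0.113, 0.994, -0.0, 0.001]
ft_force: [0.5, -0.0, 0.2]
grip_width: 0.0006
```

```bash
python3 sc.py s4
```

```text
6.4 [0.57978761 0.16147076 0.25361709] [ 0.45392015 -0.01802556  0.24451142]
```

View pics/s4.png

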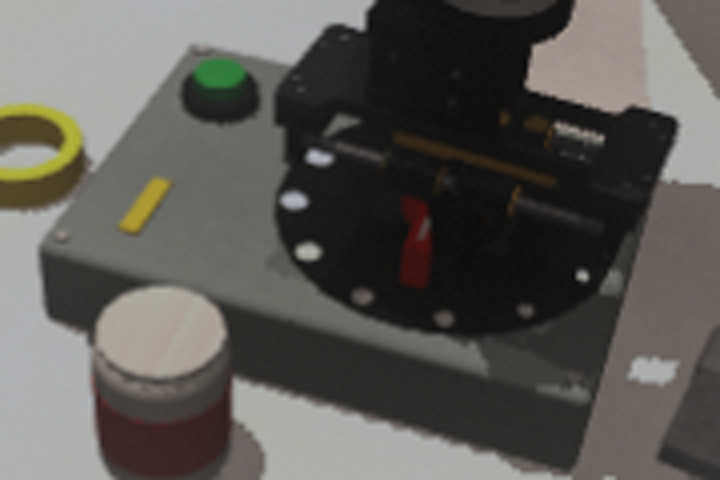

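Call:
drive_tool(plan=[[[0.01,-0.08,0,0,0,0],[0.01,-0.08,0,0,0,0],[0.01,-0.08,0,0,0,0],[0,0,0,0,0,0],[0,0,0,0,0,0]]])

```text
time: 7.08
position: [0.5801, 0.1558, 0.2535]
tool_rot: [0.113, 0.994, -0.0, -0.0]
ft_force: [-0.6, -0.1, -0.2]
grip_width: 0.0005
```

```bash
python3 sc.py s5
```

```text
7.075 [0.58013503 0.15583483 0.25348672] [-0.62903814 -0.06376353 -0.20367185]
```

View pics/s5.png

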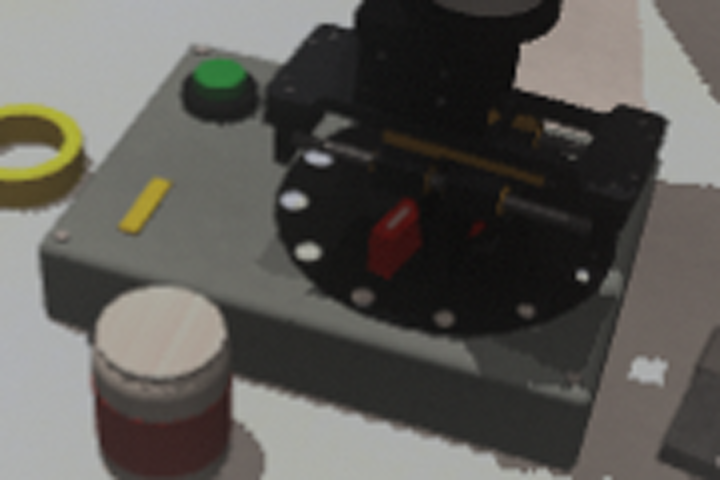

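Call:
drive_tool(plan=[[[0,-0.16,0,0,0,0],[0,-0.16,0,0,0,0],[-0.01,-0.16,0,0,0,0],[-0.03,-0.16,0,0,0,0],[-0.02,-0.08,0,0,0,0],[-0.02,-0.08,0,0,0,0],[0,0,0,0,0,0],[0,0,0,0,0,0]]])

```text
time: 8.12
position: [0.5782, 0.1358, 0.2535]
tool_rot: [0.113, 0.994, -0.0, 0.0]
ft_force: [-1.5, 1.9, -0.7]
grip_width: 0.0004
```

```bash
python3 sc.py s6
```

```text
8.125 [0.57821747 0.13583038 0.25350759] [-1.53503798  1.90661141 -0.671526  ]
```

View pics/s6.png

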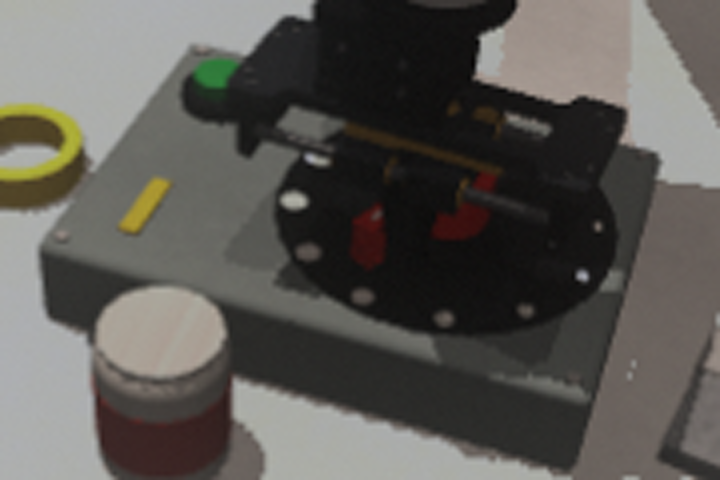

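Call:
drive_tool(plan=[[[-0.02,-0.08,0,0,0,0],[-0.02,-0.08,0,0,0,0],[-0.02,-0.08,0,0,0,0],[0,0,0,0,0,0],[0,0,0,0,0,0]]])

```text
time: 8.8
position: [0.5767, 0.1296, 0.2534]
tool_rot: [0.113, 0.994, -0.0, -0.0]
ft_force: [0.5, 0.8, 0.5]
grip_width: 0.0007
```

```bash
python3 sc.py s7
```

```text
8.8 [0.57668344 0.12959282 0.25344978] [0.53934593 0.81785312 0.5304052 ]
```

View pics/s7.png

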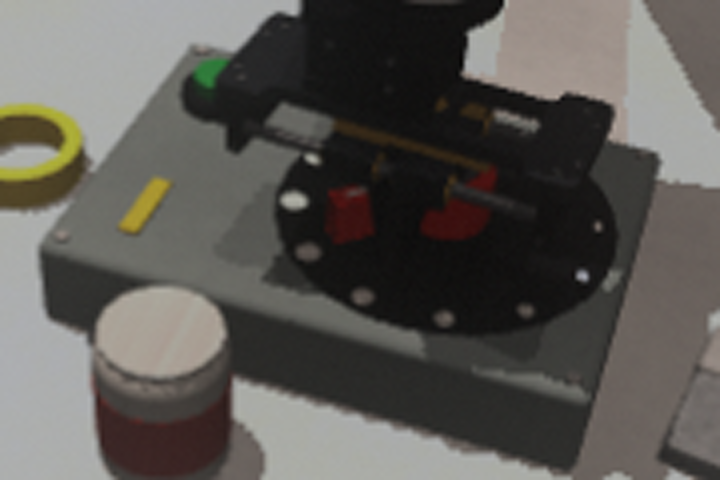

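Call:
drive_tool(plan=[[[0.3,0.3,0,0,0,0],[0.3,0.3,0,0,0,0],[0,0,1,0,0,0],[0,0,1,0,0,0],[0,0.5,1,0,0,0],[0,1,0,0,0,0],[0,1,0,0,0,0],[0,0,0,0,0,0]]])

```text
time: 9.85
position: [0.5917, 0.2093, 0.3287]
tool_rot: [0.111, 0.994, 0.0, 0.0]
ft_force: [0.6, 0.7, 1.1]
grip_width: 0.0005
```

```bash
python3 sc.py s8; python3 snap.py top t8
```

```text
9.85 [0.59173053 0.2093473  0.32866023] [0.59929348 0.66980588 1.10000008]
9.9 [0.59172437 0.20830947 0.32847081] [-0.03875338 -0.62924436  0.17486516]
```

View pics/s8.png

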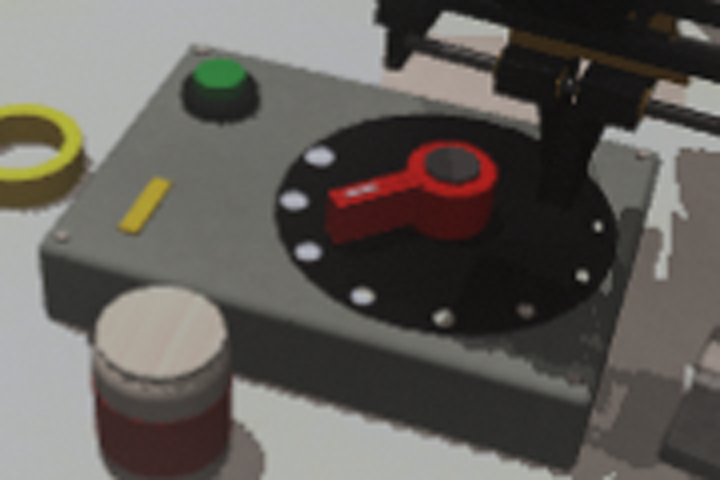

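View pics/t8.png

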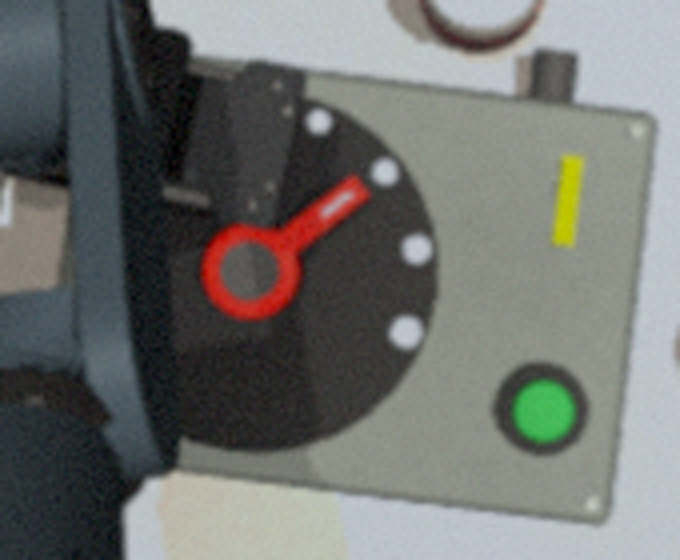

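```bash
python3 - <<'E'
from h import *
c1,d1=ray("top",[[140+544/4-.375,165+411/4-.375]]);c2,d2=ray("scene",[[190+219/4-.375,130+73/4-.375]])
d1=d1[0];d2=d2[0];s=np.linalg.lstsq(np.c_[d1,-d2],c2-c1,rcond=None)[0];print(c1+d1*s[0],c2+d2*s[1])
E
```

```text
[ 0.44016152 -0.00330871  0.08274024] [ 0.44029731 -0.00391929  0.08275937]
```

Call:
drive_tool(plan=[[[-0.7,-1,0,0,0,0],[-0.7,-1,0,0,0,0],[-0.7,-1,0,0,0,0],[-0.7,-1,0,0,0,0],[-0.7,-1,0,0,0,0],[-0.7,-1,0,0,0,0],[-0.7,-1,0,0,0,0],[-0.7,-1,0,0,0,0]]])

```text
time: 10.95
position: [0.4511, 0.0058, 0.3286]
tool_rot: [0.113, 0.994, -0.0, 0.0]
ft_force: [0.2, -0.3, 0.6]
grip_width: 0.0001
```

Call:
drive_tool(plan=[[[-0.5,-0.47,0,0,0,0],[0,0,0,0,0,0],[0,0,0,0,0,0]]])

```text
time: 11.32
position: [0.4397, -0.0043, 0.3286]
tool_rot: [0.113, 0.994, 0.0, 0.001]
ft_force: [0.2, -0.5, -0.0]
grip_width: 0.0004
```

Call:
drive_tool(plan=[[[0,0,-0.8,0,0,0],[0,0,-0.8,0,0,0],[0,0,-0.8,0,0,0],[0,0,0,0,0,0],[0,0,-0.1,0,0,0],[0,0,-0.1,0,0,0],[0,0,-0.1,0,0,0],[0,0,0,0,0,0]]])

```text
time: 12.32
position: [0.4396, -0.0044, 0.2614]
tool_rot: [0.113, 0.994, 0.0, 0.001]
ft_force: [2.1, 1.7, 3.2]
grip_width: 0.0002
```

```bash
python3 sc.py s9
```

```text
12.325 [ 0.43958456 -0.00437365  0.26139036] [2.13976065 1.71064713 3.24304235]
```

View pics/s9.png

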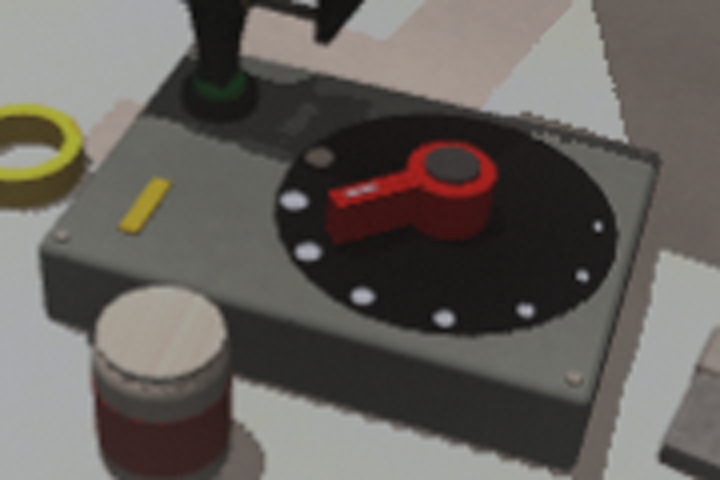

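Fingers sit on the button (220,85), force already about 3 N. Press on in small steps.

Call:
drive_tool(plan=[[[0,0,-0.1,0,0,0],[0,0,-0.08,0,0,0],[0,0,0,0,0,0],[0,0,0,0,0,0]]])

```text
time: 12.88
position: [0.4394, -0.0043, 0.2583]
tool_rot: [0.113, 0.994, -0.0, 0.001]
ft_force: [-1.1, 2.5, 22.6]
grip_width: 0.0003
```

```bash
python3 - <<'E'
from h import *
o=robot.get_obs();print(o['time'],o['position'],o['ft_force'])
im=camera("scene")[:,:,::-1][125:185,210:290]
im0=cv2.imread("pics/scene0.png")[125:185,210:290]
im=np.hstack([im0,im])
cv2.imwrite("pics/s10.png",cv2.convertScaleAbs(cv2.resize(im,None,fx=5,fy=5,interpolation=cv2.INTER_CUBIC),alpha=1.8))
E
```

```text
12.875 [ 0.43940771 -0.00434937  0.25827099] [-1.09473974  2.46023224 22.55197607]
```

View pics/s10.png

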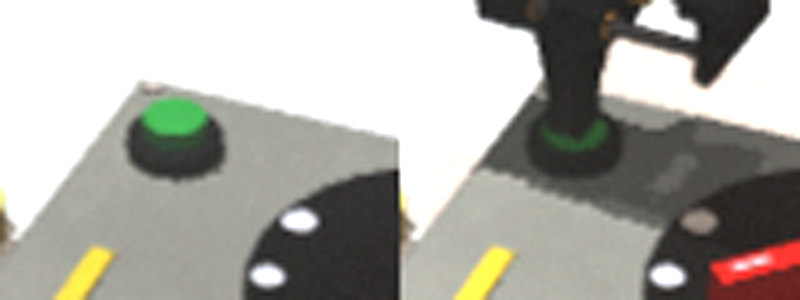

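Call:
drive_tool(plan=[[[0,0,0.3,0,0,0],[0,0,0.6,0,0,0],[0,0,1,0,0,0],[0,0,1,0,0,0],[0,0,1,0,0,0],[0,0,1,0,0,0],[0,0,0,0,0,0],[0,0,0,0,0,0]]])

```text
time: 13.92
position: [0.4385, -0.0044, 0.378]
tool_rot: [0.113, 0.994, 0.0, -0.001]
ft_force: [0.1, 0.5, 0.5]
grip_width: 0.0007
```

```bash
python3 sc.py s11; python3 - <<'E'
from h import *
a=camera("scene")[:,:,::-1];b=cv2.imread("pics/scene0.png")
cv2.imwrite("pics/s12.png",cv2.convertScaleAbs(np.vstack([b[130:270,170:410],a[130:270,170:410]]).repeat(2,0).repeat(2,1),alpha=1.4))
E
```

```text
13.925 [ 0.43853938 -0.00438849  0.37804155] [0.10376114 0.51081258 0.5054255 ]
```

View pics/s12.png

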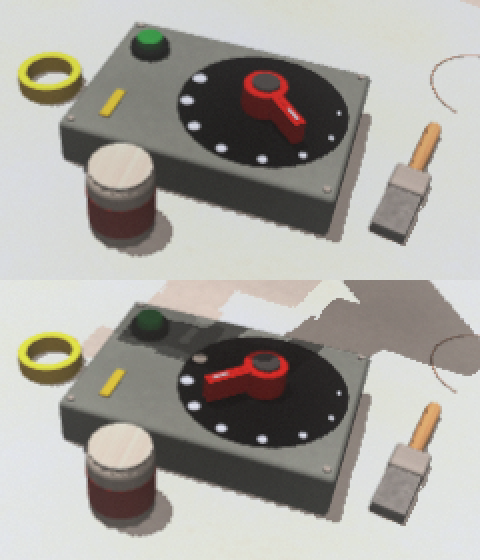

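Everything looks in place: lever at dot 6, button up, objects unmoved. I'm pressing once more in fine steps to measure the button's travel directly.

Call:
drive_tool(plan=[[[0,0,-1,0,0,0],[0,0,-1,0,0,0],[0,0,-1,0,0,0],[0,0,-1,0,0,0],[0,0,-0.4,0,0,0],[0,0,0,0,0,0],[0,0,0,0,0,0]]])

```text
time: 14.9
position: [0.4394, -0.0044, 0.2694]
tool_rot: [0.113, 0.994, -0.0, 0.0]
ft_force: [-0.2, 0.2, -0.6]
grip_width: 0.0006
```

Call:
drive_tool(plan=[[[0,0,-0.06,0,0,0],[0,0,0,0,0,0]]])

```text
time: 15.15
position: [0.4392, -0.0044, 0.268]
tool_rot: [0.113, 0.994, -0.0, 0.001]
ft_force: [0.3, -0.6, -0.2]
grip_width: 0.0006
```

Call:
drive_tool(plan=[[[0,0,-0.06,0,0,0],[0,0,0,0,0,0]]])

```text
time: 15.4
position: [0.4391, -0.0044, 0.266]
tool_rot: [0.113, 0.994, 0.0, -0.0]
ft_force: [-0.2, 0.5, 0.4]
grip_width: 0.0001
```

Call:
drive_tool(plan=[[[0,0,-0.06,0,0,0],[0,0,0,0,0,0]]])

```text
time: 15.65
position: [0.4392, -0.0044, 0.2645]
tool_rot: [0.113, 0.994, 0.0, 0.0]
ft_force: [-0.4, 0.8, 1.7]
grip_width: 0.0006
```

Call:
drive_tool(plan=[[[0,0,-0.06,0,0,0],[0,0,0,0,0,0]]])

```text
time: 15.9
position: [0.4392, -0.0044, 0.263]
tool_rot: [0.113, 0.994, 0.0, 0.0]
ft_force: [-0.4, -0.6, 2.5]
grip_width: 0.0006
```

Call:
drive_tool(plan=[[[0,0,-0.06,0,0,0],[0,0,0,0,0,0]]])

```text
time: 16.15
position: [0.4392, -0.0044, 0.2615]
tool_rot: [0.113, 0.994, -0.0, 0.0]
ft_force: [-0.4, -0.4, 3.1]
grip_width: 0.0002
```

Call:
drive_tool(plan=[[[0,0,-0.1,0,0,0],[0,0,-0.07,0,0,0],[0,0,0,0,0,0],[0,0,0,0,0,0]]])

```text
time: 16.65
position: [0.4391, -0.0043, 0.2584]
tool_rot: [0.113, 0.994, -0.0, 0.001]
ft_force: [-3.5, 0.5, 16.5]
grip_width: 0.0004
```

Call:
drive_tool(plan=[[[0,0,0.3,0,0,0],[0,0,0.6,0,0,0],[0,0,1,0,0,0],[0,0,1,0,0,0],[0,0,1,0,0,0],[0,0,1,0,0,0],[0,0,0,0,0,0],[0,0,0,0,0,0]]])

```text
time: 17.65
position: [0.4387, -0.0043, 0.3789]
tool_rot: [0.113, 0.994, 0.0, -0.001]
ft_force: [-1.2, -0.2, -0.3]
grip_width: 0.0001
```

```bash
python3 sc.py s13
```

```text
17.65 [ 0.43872966 -0.00427905  0.37890738] [-1.19506671 -0.21929911 -0.2805866 ]
```

View pics/s13.png

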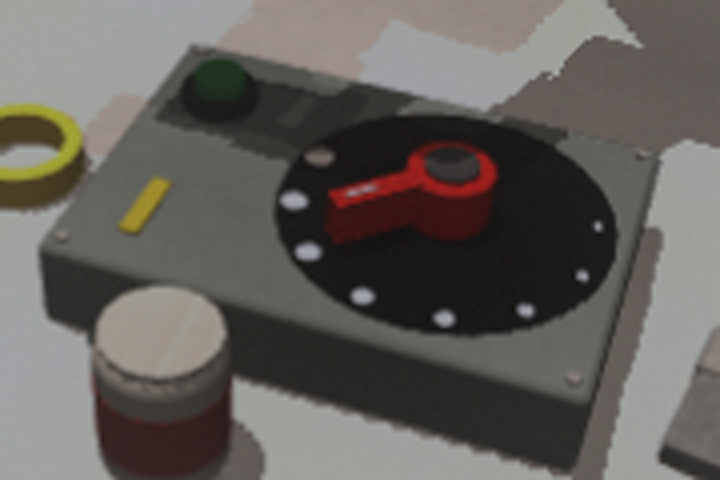

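The lever is at the sixth dot (tip about (335,200)), the button is up at (219,75), and the tin, tape and brush are where they were.

```bash
python3 -c "
from rig import robot
print(robot.hand_in())"
```

```text
the job is handed in; nothing more can be done
None
```

The drill's selector is at the sixth dot and the start button has been pressed and is back up. I handed the job in at about 18 s of the 58 s allowed; it reports no verdict.

- **Selector:** it started at the third dot. I pushed the lever clockwise three clicks with the closed fingertips, touching only its counter-clockwise face. Readings between moves showed about 2.5 N of push. Before I pressed the button, the top and scene pictures both showed it at the sixth dot, and the last scene picture before hand-in still did.
- **Start button:** I pressed it to its stop and let it spring back. I then pressed it a second time in fine steps to measure the travel. Contact came at a tool height of about 0.2655 m and the stop at about 0.2584 m, so about 7 mm of travel. The stop took 16–23 N.
- **Other objects:** in the last pictures the tin, brush and tape roll looked unmoved and the arm was clear of everything.

No check failed. The one disagreement was that the lever lagged my estimate of the finger's position by a few degrees at each click. I allowed for this by finishing each click in small steps.

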